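# Slide the T-section slice along the jig rail into its corner pocket

## Task

Get the loose T-shaped aluminium piece on the plywood drilling jig ready for drilling: push it until its flat back lies flush against the long rail, well short of the pocket, and then, keeping it against the rail, slide it along until its end is fully home in the corner pocket, at the stop that has a lip in front of the rail (not at the plain stop). Push it gently with the fingertips or the outside of the fingers only: do not grip, lift or tip it, and leave the other loose things on the board where they are.

Things in the scene. Friction and masses are not known exactly. Their poses are not given: they have to be found in the camera images.
- tee: loose slice of aluminium T-profile (55-100 g) standing on its sawn face: T-shaped from above, 16 mm high. Origin: underside, middle of the flat back; x points out of the back, so the flange fills x -12..0, y -40..40 mm and the rib x -57..-12, y -7..7 mm. Starts on the board, back 40-65 mm from the rail and facing it within 0.5 rad
- jig: fixed plywood board 220 (x) by 440 (y) mm, 12 mm thick, on the table, with a dark wooden rail, 20 mm wide, along y on the side away from the robot. Origin: under the board's centre, at table height. Rail's working face: plane x = +70 mm, facing -x; board top z = 12, rail top z = 32 mm. Two stops stand at the rail, some 150-170 mm either side of the middle
- pocket: fixed stop with the pocket, at either end of the rail: block y -12..12, x -50..0 mm, 20 mm high, with a lip 10 mm high (x -28..-18, y -40..40 mm) parallel to the rail: rail, block and lip make a slot 18 mm wide, 28 mm deep. Origin: on board top and rail face, middle of block; axes as the jig's. When home, the tee's origin is 52 mm from it along the rail, towards the middle
- plain_stop: the plain stop, fixed at the other end of the rail: the same block 24 by 50 by 20 mm, without any lip. Origin and axes as for the pocket. Not used.
- angle: bystander on the board near a board end: small loose L-shaped slice of aluminium angle, legs 47 and 50 mm, 6 mm thick, 25 mm high; origin underside, at the outside of the L by its corner.
- stud: bystander standing on the board: brass stud 16 mm in diameter, 50 mm high with a wider head; origin underside centre.
- spacer: bystander on the board: black plastic ring 36 mm across, 16 mm high; origin underside centre.

How it is judged:
By the outcome, as a careful person would: the job done as asked, in the order asked, and still so for the second after the job is handed in, with the robot touching nothing.
It also fails if it takes over 48 s, if anything falls off the work surface, if the arm or the gripper's body presses on something with over 40 N, if the wrist force passes 120 N, or if a joint passes its speed limit or range.

## Robot

A 7-joint arm with a two-finger parallel gripper is mounted at the origin on the work surface. World frame = base frame: x ahead of the robot, y to its left, z up, the work surface at z = 0. Lengths are in m, angles in rad, forces in N, time in s.
With the tool pointing down it reaches from about 0.425 to 0.825 m from the base axis. Payload 3.6 kg.
Tool frame: the origin (TCP) lies midway between the tips of the shut fingers; the grasp point (between the pads) lies 19 mm behind it; z points along the fingers, y is the direction in which the jaws open and shut (so a half turn about z gives the same grasp; the last joint's range is limited). The gripper opens to 93 mm and grips with 3 to 60 N. Pads are 15 mm wide; open, the fingers measure 128 mm over their backs; the gripper's body (75 mm by 188 mm) begins 65 mm behind the grasp point.
Start: joints at [-1.23, 0.615, -0.013, 1.423, 0.008, 1.103, -0.04], TCP at [0.234, 0.607, 0.219] pointing down, gripper open.
Joint ranges: [-3.12, 3.12], [-0.3, 2.06], [-1.34, 1.32], [0.26, 2.42], [-1.36, 4.5], [0.01, 1.98], [-2.84, 2.84]. Speed limits (rad/s): [2.79, 2.79, 3.14, 3.14, 3.14, 3.14, 3.14].

## Interface

Orientations are given as a unit quaternion [x, y, z, w].
In Python, from station import bot, cams gives the robot as it stands.
- The arm moves only by the tool jog_arm, never from a script. Its arguments are lists of equal length, an entry for each row: "dp": the shift along the tool's x, y, z in mm, a list of three; "delta_rot": the turn, a rotation vector about the tool's x, y, z in degrees, a list of three. In form: {"dp": [[dx, dy, dz], ...], "delta_rot": [[wx, wy, wz], ...]}. A call has 1 to 10 rows; each row is the pose to reach, as a shift and turn from the pose commanded when the call began, along the tool's axes at that moment; what a row does not reach only later rows make up. A row lasts 1/12 s, in which the tool goes at most 41.7 mm and 7.16 degrees, less where a joint would pass 70% of its speed; a pose out of reach is approached as far as the arm can. A call with a gripper value outside its range is refused whole. "fingers" is the gripper command: -1 is fully open, 1 is shut, values between are in proportion, set as the call begins (left out, the last holds). The fingers move at their own pace and stop on an object; "squeeze" is the grip in N (left out, the last holds). Time passes only in rows, so rows that repeat a pose let the fingers close. It gives the time, the measured TCP pose, the force and the opening at its end, in the units of the state.
- bot.sense(): the state, without advancing time (a new reading comes with each control period).
- cams.snapshot(name): name is "scene" or "top"; returns a dict with "img" (420x560x3 uint8, blue, green, red), "mtx" (3x3 intrinsics, pixels), "R" (3x3) and "t" (3): a world point X has camera coordinates R X + t. Camera axes: x right, y down, z forward; pixel columns grow to the right and rows downward; lengths in m; the calibration is good to about 2 mm. A picture is of the moment at which its call begins. There is no depth.
- bot.finish_job(): hands the job in, once; it reports no verdict.
The state is a dict: "time": time; "qpos": joint angles; "joint_velocities": joint speeds; "joint_torque": joint torques, N m; "position": TCP position; "tool_rot": TCP orientation; "ft_force": force on the tool from outside, world axes, zero at the start; "ft_torque": the same for the moment, N m; "opening": finger opening in m.
Only numpy, scipy, OpenCV 4.12 (cv2) and the standard library are available. Lean on these libraries where they do the work, as an engineer would, in place of code of your own. Each camera call takes 0.05 s, during which the arm holds its last target.

## Working session

There is one attempt and no reset: what is moved stays moved. The work goes in short steps, Python scripts to look and compute and a tool call to move; the robot and the scene stay as the last step left them, time stands still between calls to the robot, and variables do not carry over. Pictures are saved under pics/ and viewed, and the job is handed in when it is done.

Besides the shell and the picture viewer there is one more tool, called after "Call:" as name(argument=value, ...) on one line, values as JSON. jog_arm: Moves the arm, as the interface text tells. Its arguments: {"type":"object","properties":{"dp":{"type":"array"},"delta_rot":{"type":"array"},"fingers":{"type":"number"},"squeeze":{"type":"number"}},"required":["dp","delta_rot"]}

```bash
ls; mkdir -p pics; python3 - <<'E'
from station import bot,cams
import cv2,numpy as np
print(bot.sense())
for n in("scene","top"):
    s=cams.snapshot(n); cv2.imwrite(f"pics/{n}0.png",s["img"]); print(n,s["mtx"],s["R"],s["t"])
    np.savez(f"{n}.npz",mtx=s["mtx"],R=s["R"],t=s["t"])
E
```

```text
pics
{'time': 0.0, 'qpos': array([-1.22948378,  0.61593659, -0.01262204,  1.42484907,  0.00811739,
        1.10337719, -0.04037609]), 'joint_velocities': array([ 0.00082922, -0.00026782, -0.00067465, -0.00180646, -0.00057804,
       -0.00016563, -0.00111611]), 'joint_torque': array([-2.48613278e-04, -4.58937550e+01,  2.09057014e-01, -1.65739954e+01,
       -6.10688771e-02,  2.05343828e-02,  2.31955528e-04]), 'position': array([0.23344099, 0.60581361, 0.21748638]), 'tool_rot': array([ 1.82820803e-01,  9.83145445e-01, -1.24272368e-03, -2.07071535e-04]), 'ft_force': array([-0.82925587,  0.55970389, -0.05177504]), 'ft_torque': array([0.02342182, 0.02100945, 0.00687015]), 'opening': 0.09271990577260225}
scene [[545.50437315   0.         280.55849125]
 [  0.         545.50437315 209.46530883]
 [  0.           0.           1.        ]] [[ 0.02589896  0.99964503 -0.00624949]
 [ 0.54220546 -0.01929914 -0.84002428]
 [-0.8398467   0.01836725 -0.54251282]] [-0.01983022 -0.25052832  1.28506896]
top [[461.14200244   0.         278.66410442]
 [  0.         461.14200244 204.84636286]
 [  0.           0.           1.        ]] [[-0.02851373 -0.9990213   0.0338144 ]
 [-0.98635298  0.02263225 -0.16308151]
 [ 0.16215661 -0.038003   -0.98603296]] [0.02122355 0.55322824 0.84747124]
```

View pics/scene0.png

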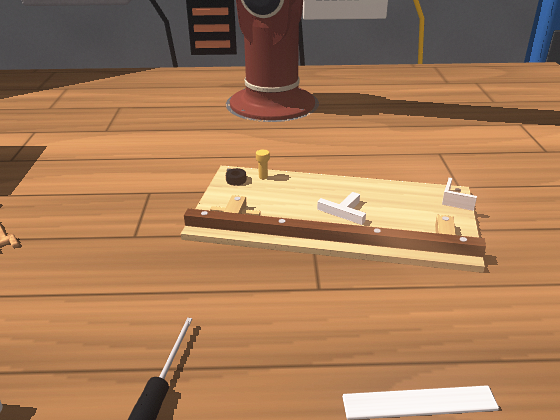

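View pics/top0.png

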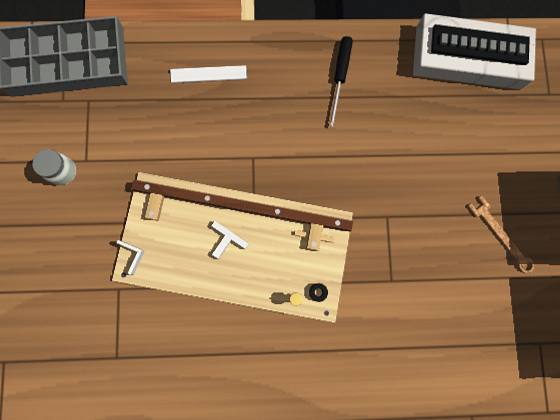

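The top view shows the rail along the far side, running from (130,187) to (350,225). The lipped stop (pocket) is on the right at about (315,236) and the plain stop is at (153,207). The tee is at about (228,239), the stud at (296,298), the spacer at (318,292) and the angle at (132,258). Next I'll enlarge a crop.

```bash
python3 - <<'E'
import cv2
i=cv2.imread("pics/top0.png")
cv2.imwrite("pics/topc.png",cv2.resize(i[165:330,100:365],None,fx=3,fy=3,interpolation=cv2.INTER_CUBIC))
i=cv2.imread("pics/scene0.png")
cv2.imwrite("pics/scenec.png",cv2.resize(i[140:275,175:495],None,fx=2.5,fy=2.5,interpolation=cv2.INTER_CUBIC))
E
```

```text
(no output)
```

View pics/topc.png

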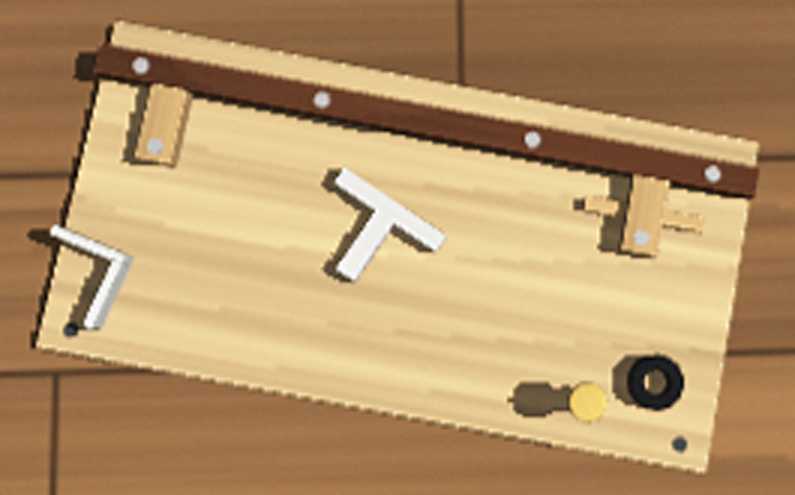

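View pics/scenec.png

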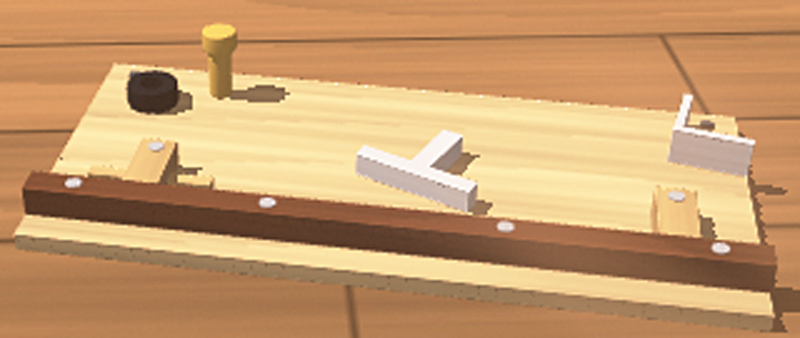

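```bash
cat > h.py <<'E'
import numpy as np
from scipy.optimize import least_squares
C={n:dict(np.load(n+".npz")) for n in("scene","top")}
def proj(n,X):
    c=C[n];p=(c["R"]@np.atleast_2d(X).T).T+c["t"];q=(c["mtx"]@p.T).T;return q[:,:2]/q[:,2:]
def unproj(n,uv,z):
    c=C[n];d=c["R"].T@np.linalg.solve(c["mtx"],[uv[0],uv[1],1]);o=-c["R"].T@c["t"];return o+d*(z-o[2])/d[2]
def P(pose,L):
    x,y,a=pose;L=np.atleast_2d(L)/1000.
    return np.c_[x+np.cos(a)*L[:,0]-np.sin(a)*L[:,1],y+np.sin(a)*L[:,0]+np.cos(a)*L[:,1],L[:,2]]
def crop(c,f,off): return (np.array(c)+.5)/f-.5+np.array(off)
def fit(obs,x0):
    "obs: (cam,[u,v],[lx,ly,z])"
    f=lambda p:np.concatenate([(proj(n,P(p,L))[0]-uv) for n,uv,L in obs])
    r=least_squares(f,x0,loss="soft_l1");return r.x,f(r.x).reshape(-1,2)
E
python3 - <<'E'
from h import *
T=lambda *c:crop(c,3,(100,165)); S=lambda *c:crop(c,2.5,(175,140))
jo=[("top",T(118,22),[110,220,12]),("top",T(760,143),[110,-220,12]),("top",T(705,472),[-110,-220,12]),("top",T(36,347),[-110,220,12]),
("scene",S(113,63),[-110,-220,12]),("scene",S(737,117),[-110,220,12]),("scene",S(16,235),[110,-220,12]),("scene",S(773,317),[110,220,12])]
j,r=fit(jo,[.6,0,0]);print("jig",j,"\n",r.round(1))
to=[("top",T(345,168),[0,40,28]),("top",T(443,236),[0,-40,28]),("top",T(334,184),[-12,40,28]),("top",T(433,250),[-12,-40,28]),("top",T(335,270),[-57,7,28]),("top",T(352,281),[-57,-7,28]),
("scene",S(475,184),[0,40,28]),("scene",S(357,151),[0,-40,28]),("scene",S(474,209),[0,40,12]),("scene",S(357,170),[0,-40,12]),("scene",S(443,131),[-57,-7,28]),("scene",S(464,139),[-57,7,28])]
t,r=fit(to,[j[0],j[1],j[2]]);print("tee",t,"\n",r.round(1))
def inj(p): 
    d=np.array(p[:2])-j[:2];c,s=np.cos(j[2]),np.sin(j[2]);return np.array([c*d[0]+s*d[1],-s*d[0]+c*d[1]])*1000
print("tee in jig",inj(t),np.degrees(t[2]-j[2]))
for n,c,z in[("block",(640,180),.032),("block",(668,182),.032),("blk front",(622,250),.032),("blkfront",(657,256),.032),("lip end",(585,196),.022),("lip end r",(705,215),.022),("stud",(588,402),.062),("spacer",(656,382),.028),("angle",(126,258),.037),("rail",(98,80),.032),("rail",(752,196),.032),("anglelegend",(52,229),.037),("angleleg2",(92,328),.037),("plain",(150,83),.032),("plain",(190,92),.032)]:
    w=unproj("top",T(*c),z);print(n,w.round(4),inj(w).round(1))
E
```

```text
jig [ 0.48006232  0.09365464 -0.21299272] 
 [[-0.3 -0.8]
 [ 0.5 -0.4]
 [ 1.   0.4]
 [ 0.4 -0.2]
 [ 1.1  0. ]
 [-0.2 -0.3]
 [-0.5 -0.6]
 [ 1.3 -0.6]]
tee [ 0.50485178  0.10042725 -0.60111225] 
 [[-0.6  0.3]
 [ 1.  -0.1]
 [-0.4  0.1]
 [ 0.9  0.4]
 [ 0.3  0.1]
 [ 0.7  0.4]
 [-0.6  2.3]
 [ 0.8  0.6]
 [-1.   1. ]
 [ 0.5  1.5]
 [ 1.3 -1.2]
 [ 0.6 -2.1]]
tee in jig [22.79764557 11.85970297] -22.23761086408471
block [ 0.5149 -0.0596  0.032 ] [  66.5 -142.4]
block [ 0.5132 -0.0778  0.032 ] [  68.6 -160.6]
blk front [ 0.4697 -0.0461  0.032 ] [  19.4 -138.7]
blkfront [ 0.4653 -0.0686  0.032 ] [  19.8 -161.7]
lip end [ 0.5064 -0.024   0.022 ] [  50.7 -109.5]
lip end r [ 0.4919 -0.1026  0.022 ] [  53.1 -189.3]
stud [ 0.3753 -0.0187  0.062 ] [ -78.6 -131.9]
spacer [ 0.3852 -0.065   0.028 ] [ -59.2 -175.1]
angle [0.4726 0.2699 0.037 ] [-44.6 170.7]
rail [0.589  0.2915 0.032 ] [ 64.7 216.4]
rail [ 0.5026 -0.1324  0.032 ] [  69.9 -216.2]
anglelegend [0.4922 0.3168 0.037 ] [-35.3 220.7]
angleleg2 [0.4292 0.2902 0.037 ] [-91.2 181.4]
plain [0.5863 0.2579 0.032 ] [ 69.1 183. ]
plain [0.5798 0.232  0.032 ] [ 68.2 156.3]
```

```bash
cat >> h.py <<'E'
from scipy.spatial.transform import Rotation as Ro
JIG=[0.4801,0.0937,-0.2130]
def go(s,frame,loc,z,yaw):
    """needed jog: TCP to frame-local (mm), height z (mm), tool x pointing to -x of yaw (rad)"""
    w=P(frame,[loc[0],loc[1],z])[0]; R=Ro.from_quat(s["tool_rot"])
    c,sn=np.cos(yaw),np.sin(yaw)
    Rt=Ro.from_matrix(np.array([[-c,-sn,0],[-sn,c,0],[0,0,-1]]).T.reshape(3,3).T @ np.eye(3)) if False else Ro.from_matrix(np.c_[[-c,-sn,0],[-sn,c,0],[0,0,-1]])
    print("dp",(R.inv().apply(w-s["position"])*1000).round(1),"rot",np.degrees((R.inv()*Rt).as_rotvec()).round(1))
def injig(p):
    d=np.array(p[:2])-JIG[:2];c,s=np.cos(JIG[2]),np.sin(JIG[2]);return (np.array([c*d[0]+s*d[1],-s*d[0]+c*d[1]])*1000).round(1)
E
python3 - <<'E'
from h import *; from station import bot
go(bot.sense(),[.5049,.1004,-.6011],[-28,0],120,-.6011)
E
```

```text
dp [-407.8 -367.4   98.5] rot [-0.1  0.  13.4]
```

Call:
jog_arm(dp=[[-10,-9,0],[-30,-27,5],[-54,-49,10],[-78,-71,15],[-102,-93,20],[-126,-115,25],[-150,-137,30],[-174,-159,35],[-198,-180,40],[-220,-200,45]], delta_rot=[[0,0,0],[0,0,1],[0,0,2],[0,0,3],[0,0,4],[0,0,5],[0,0,6],[0,0,7],[0,0,7],[0,0,7]], fingers=0.14)

```text
time: 0.93
position: [0.3676, 0.3387, 0.1732]
tool_rot: [0.243, 0.97, -0.0, -0.0]
ft_force: [0.9, 0.1, 0.6]
opening: 0.0402
```

```bash
python3 - <<'E'
from h import *; from station import bot
go(bot.sense(),[.5049,.1004,-.6011],[-28,0],120,-.6011)
E
```

```text
dp [-205.5 -142.4   53.4] rot [-0.1  0.   6.3]
```

Call:
jog_arm(dp=[[-25,-17,6],[-50,-34,12],[-75,-52,18],[-100,-70,24],[-125,-88,32],[-150,-105,40],[-175,-122,46],[-193,-135,50],[-202,-141,52],[-204,-142,52]], delta_rot=[[0,0,1],[0,0,2],[0,0,3],[0,0,4],[0,0,5],[0,0,6],[0,0,6.3],[0,0,6.3],[0,0,6.3],[0,0,6.3]])

```text
time: 1.77
position: [0.4807, 0.117, 0.1211]
tool_rot: [0.298, 0.955, -0.001, -0.0]
ft_force: [0.6, 0.5, 0.3]
opening: 0.04
```

```bash
python3 - <<'E'
from h import *; from station import bot,cams; import cv2
s=bot.sense();print(s["position"],s["ft_force"],s["joint_velocities"].round(3))
go(s,[.5049,.1004,-.6011],[-28,0],18,-.6011)
i=cams.snapshot("top")["img"];k=cams.snapshot("scene")["img"]
cv2.imwrite("pics/a.png",np.vstack([cv2.resize(i[165:330,100:365],None,fx=2,fy=2,interpolation=3),cv2.resize(k[130:280,200:465],None,fx=2,fy=2,interpolation=3)[:270]]))
E
```

```text
[0.48072513 0.11696817 0.12107255] [0.63989082 0.4775045  0.27596287] [ 0.004 -0.004 -0.052 -0.025 -0.016  0.024  0.027]
dp [ -1.3   0.2 103.1] rot [-0.1  0.  -0.2]
```

View pics/a.png

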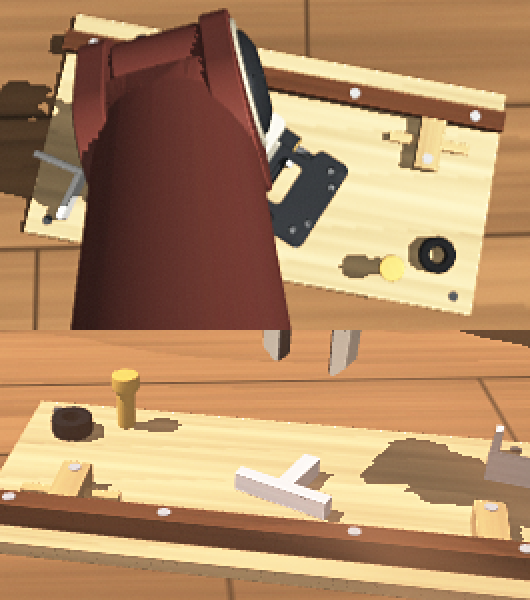

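The tee is untouched. In the scene view the fingers are above and behind it, at about (275,345) and (345,350). I'll descend partway and check that they straddle the rib.

Call:
jog_arm(dp=[[0,0,20],[-1,0,45],[-1,0,65],[-1,0,76],[-1,0,80],[-1,0,80]], delta_rot=[[0,0,0],[0,0,0],[0,0,0],[0,0,0],[0,0,0],[0,0,0]])

```text
time: 2.37
position: [0.48, 0.1209, 0.0411]
tool_rot: [0.294, 0.956, 0.0, -0.001]
ft_force: [-0.2, 0.4, 0.0]
opening: 0.0398
```

```bash
cat > look.py <<'E'
import sys; from h import *; from station import bot,cams; import cv2
s=bot.sense();print(s["time"],s["position"],"jig",injig(s["position"]),s["ft_force"].round(1))
k=cams.snapshot("scene")["img"];a=sys.argv
if len(a)>2 and a[2]=="top": k=cams.snapshot("top")["img"];k=cv2.resize(k[165:330,100:365],None,fx=3,fy=3,interpolation=3)
else: k=cv2.resize(k[130:280,180:500],None,fx=2.5,fy=2.5,interpolation=3)
cv2.imwrite("pics/%s.png"%a[1],k)
E
python3 look.py b
```

```text
2.3667 [0.4799585  0.12090715 0.04107521] jig [-5.9 26.6] [-0.2  0.4  0. ]
```

View pics/b.png

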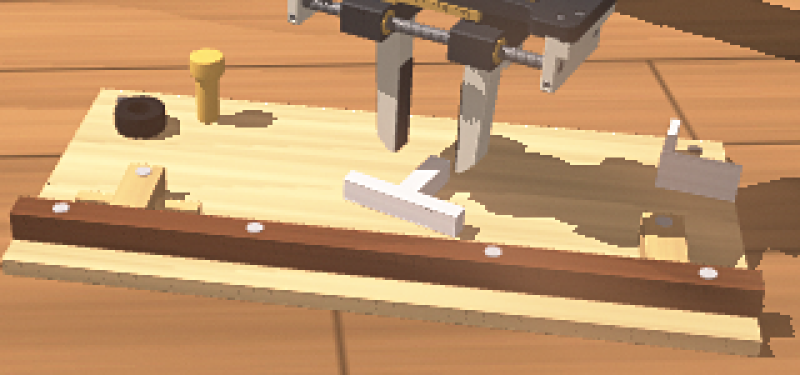

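```bash
python3 - <<'E'
from h import *; from station import bot
s=bot.sense()
go(s,[.5049,.1004,-.6011],[-28,0],17,-.6011)
print(proj("scene",np.array([s["position"]]))*1, [crop_ for crop_ in ((proj("scene",s["position"])[0]-[180,130])*2.5)])
E
```

```text
dp [-3.4 -3.  24.8] rot [ 0.  -0.   0.2]
[[352.12690269 192.12585232]] [np.float64(430.3172567334623), np.float64(155.31463080387837)]
```

Call:
jog_arm(dp=[[-1.5,-1.5,2],[-3,-3,4],[-3,-3,10],[-3,-3,17],[-3,-3,22],[-3,-3,24],[-3,-3,24.5],[-3,-3,24.5]], delta_rot=[[0,0,0],[0,0,0],[0,0,0],[0,0,0],[0,0,0],[0,0,0],[0,0,0],[0,0,0]])

```text
time: 3.08
position: [0.4817, 0.1147, 0.0168]
tool_rot: [0.295, 0.955, -0.0, -0.0]
ft_force: [0.8, 1.2, 0.0]
opening: 0.04
```

```bash
python3 look.py c; python3 - <<'E'
from h import *; from station import bot
s=bot.sense()
go(s,[.5049,.1004,-.6011],[-28,0],17,-.6011)
go(s,JIG,[40,5],17,JIG[2])
E
```

```text
3.0833 [0.48166844 0.11473101 0.01681984] jig [-2.9 20.9] [0.8 1.2 0. ]
dp [0.8 1.2 0. ] rot [-0.  -0.   0.1]
dp [-45.6   1.3   0. ] rot [ -0.   -0.  -22.2]
```

View pics/c.png

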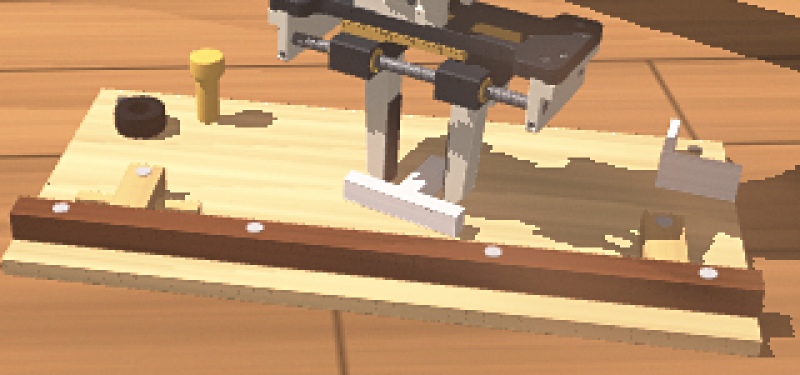

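Call:
jog_arm(dp=[[-2.5,0,0],[-5,0,0],[-7.5,0,0],[-10,0,0],[-12.5,0,0],[-15,0,0],[-17.5,0,0],[-20,0,0],[-22.5,0,0],[-25,0.5,0]], delta_rot=[[0,0,0],[0,0,0],[0,0,0],[0,0,-1],[0,0,-3],[0,0,-5],[0,0,-7],[0,0,-9],[0,0,-11],[0,0,-13]])

```text
time: 3.97
position: [0.5028, 0.1007, 0.0171]
tool_rot: [0.184, 0.983, -0.0, -0.0]
ft_force: [-1.1, 0.2, 0.6]
opening: 0.0399
```

```bash
python3 look.py d; python3 - <<'E'
from h import *; from station import bot
s=bot.sense()
go(s,JIG,[46,5],17,JIG[2])
E
```

```text
3.9667 [0.50281031 0.10074975 0.01711028] jig [20.7 11.7] [-1.1  0.2  0.6]
dp [-25.1  -2.6   0.2] rot [ 0.   0.1 -9. ]
```

View pics/d.png

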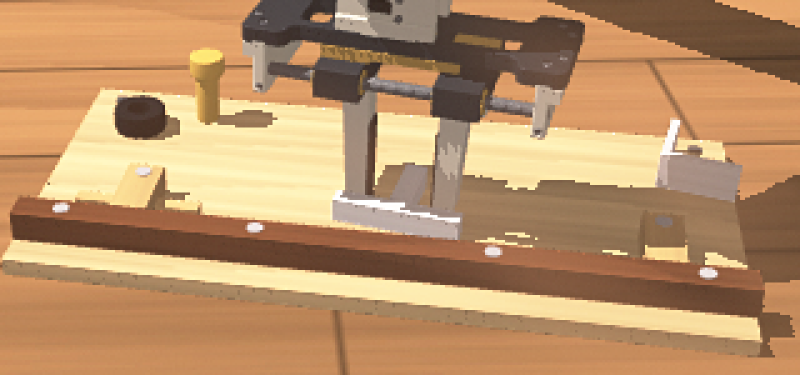

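The tee is turning with the fingers and both fingertips are at the flange. I'll keep going.

Call:
jog_arm(dp=[[-2.5,0,0],[-5,0,0],[-7.5,0,0],[-10,0,0],[-12.5,0,0],[-15,0,0],[-17.5,0,0],[-20,0,0],[-22,0,0],[-24,0,0]], delta_rot=[[0,0,-1],[0,0,-2],[0,0,-3],[0,0,-4],[0,0,-5],[0,0,-6],[0,0,-7],[0,0,-8],[0,0,-9],[0,0,-9]])

```text
time: 4.85
position: [0.5253, 0.0922, 0.0172]
tool_rot: [0.107, 0.994, 0.0, -0.0]
ft_force: [0.3, -0.1, -0.4]
opening: 0.0402
```

```bash
python3 look.py e; python3 - <<'E'
from h import *; from station import bot
s=bot.sense()
go(s,JIG,[50,5],17,JIG[2])
E
```

```text
4.85 [0.5252767  0.09222072 0.01715906] jig [44.5  8.1] [ 0.3 -0.1 -0.4]
dp [-5.  -3.   0.2] rot [ 0.   0.  -0.2]
```

View pics/e.png

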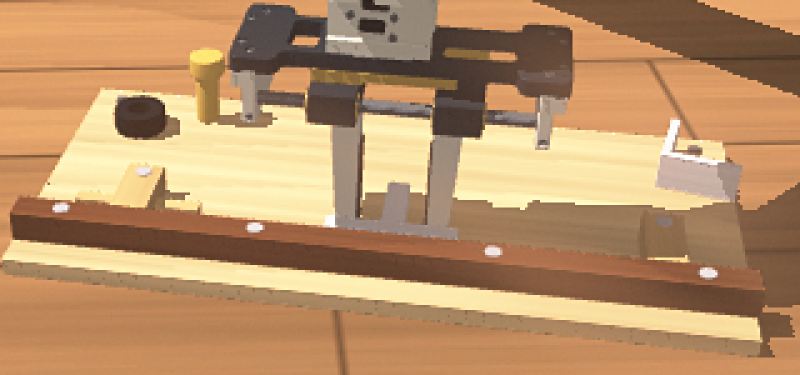

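Call:
jog_arm(dp=[[-1,0,0],[-2,0,0],[-3,0,0],[-4,0,0],[-4.5,0,0],[-5,0,0]], delta_rot=[[0,0,0],[0,0,0],[0,0,0],[0,0,0],[0,0,0],[0,0,0]])

```text
time: 5.4
position: [0.5299, 0.0913, 0.0171]
tool_rot: [0.108, 0.994, -0.0, -0.0]
ft_force: [-0.2, 1.0, 1.3]
opening: 0.0399
```

Call:
jog_arm(dp=[[-0.5,0,0],[-1,0,0],[-1.5,0,0]], delta_rot=[[0,0,0],[0,0,0],[0,0,0]])

```text
time: 5.65
position: [0.5312, 0.091, 0.0171]
tool_rot: [0.108, 0.994, -0.0, -0.0]
ft_force: [-2.0, -0.1, 1.3]
opening: 0.0399
```

```bash
python3 look.py f; python3 - <<'E'
from h import *; from station import bot
s=bot.sense();print(s["ft_torque"])
go(s,JIG,[50,5],17,JIG[2])
E
```

```text
5.65 [0.53123268 0.09099106 0.01713769] jig [50.5  8.2] [-2.  -0.1  1.3]
[0.13569582 0.27631359 0.04541058]
dp [ 0.5 -3.2  0.1] rot [-0.  -0.  -0.2]
```

View pics/f.png

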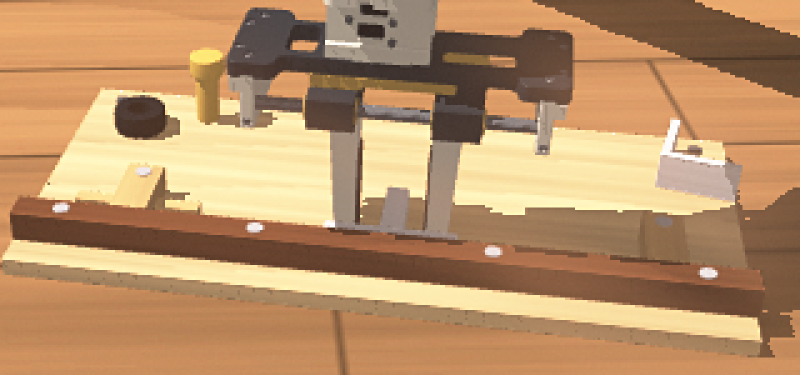

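Call:
jog_arm(dp=[[-0.5,0,0],[-1,0,0],[-1,0,0]], delta_rot=[[0,0,0],[0,0,0],[0,0,0]])

```text
time: 5.95
position: [0.5313, 0.091, 0.0171]
tool_rot: [0.107, 0.994, -0.0, -0.001]
ft_force: [-4.0, 0.3, 3.2]
opening: 0.0401
```

Call:
jog_arm(dp=[[-0.5,0,0],[-1,0,0],[-1,0,0]], delta_rot=[[0,0,0],[0,0,0],[0,0,0]])

```text
time: 6.2
position: [0.5313, 0.0909, 0.017]
tool_rot: [0.107, 0.994, -0.0, -0.002]
ft_force: [-6.6, 0.7, 3.6]
opening: 0.0402
```

The rail contact shows up as force, 6.6 N at TCP jig x = 50.6, where 50.5 was expected. I'll back off, lift and check that the tee is flush.

Call:
jog_arm(dp=[[1.5,0,0],[4,0,0],[6,0,0],[6,0,-15],[6,0,-35],[6,5,-45],[6,20,-45],[6,32,-45],[6,35,-45],[6,35,-45]], delta_rot=[[0,0,0],[0,0,0],[0,0,0],[0,0,0],[0,0,0],[0,0,0],[0,0,0],[0,0,0],[0,0,0],[0,0,0]])

```text
time: 7.03
position: [0.5354, 0.1275, 0.0618]
tool_rot: [0.107, 0.994, 0.0, 0.0]
ft_force: [-1.1, -0.6, 1.1]
opening: 0.0401
```

Call:
jog_arm(dp=[[0,0,0],[0,0,0],[0,0,0],[0,0,0],[0,0,0]], delta_rot=[[0,0,0],[0,0,0],[0,0,0],[0,0,0],[0,0,0]], fingers=1, squeeze=5)

```text
time: 7.45
position: [0.535, 0.1254, 0.062]
tool_rot: [0.108, 0.994, -0.0, -0.0]
ft_force: [-0.9, -0.3, 0.2]
opening: 0.0113
```

```bash
python3 look.py g;  python3 look.py g2 top
```

```text
7.45 [0.53501877 0.12539482 0.06204702] jig [47.  42.6] [-0.9 -0.3  0.2]
7.5 [0.53502346 0.12554153 0.06207286] jig [47.  42.7] [-0.3  0.7 -0.5]
```

View pics/g.png

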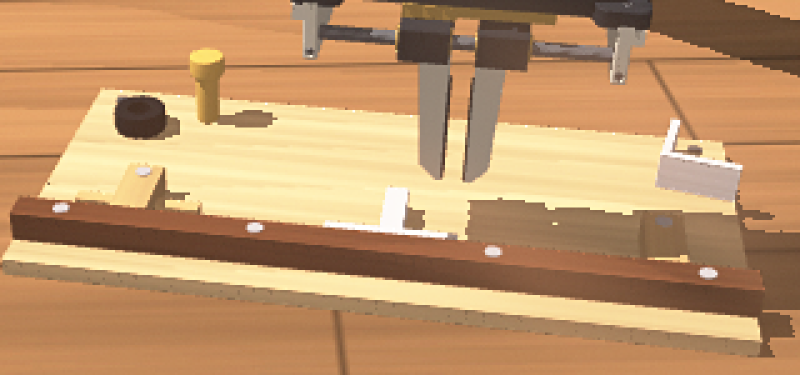

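View pics/g2.png

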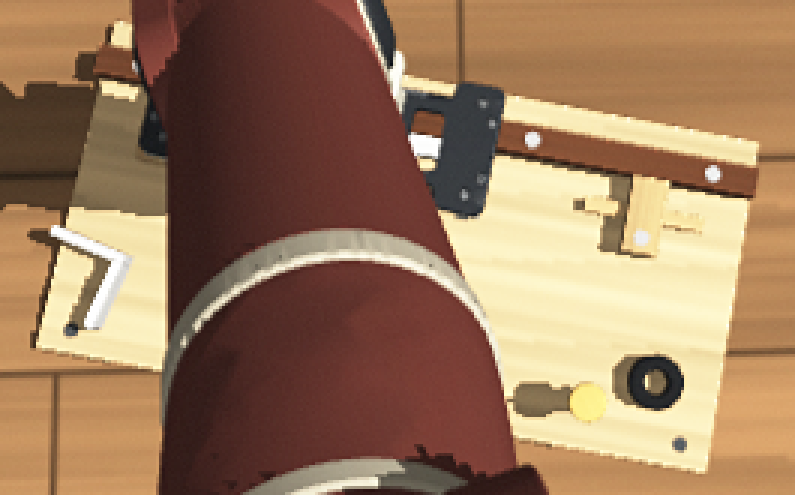

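```bash
python3 - <<'E'
from h import *
for c in [(388,188),(409,190),(324,222),(457,233),(382,226),(407,229)]:
    w=unproj("scene",crop(c,2.5,(180,130)),.028);print(c,injig(w))
E
```

```text
(388, 188) [15.3  2. ]
(409, 190) [15.4 15.2]
(324, 222) [ 60.4 -32. ]
(457, 233) [58.1 47.6]
(382, 226) [58.5  2.9]
(407, 229) [59.1 18. ]
```

```bash
python3 - <<'E'
from station import cams;import cv2
k=cams.snapshot("scene")["img"];cv2.imwrite("pics/g3.png",cv2.resize(k[195:240,290:390],None,fx=8,fy=8,interpolation=cv2.INTER_CUBIC))
E
```

```text
(no output)
```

View pics/g3.png

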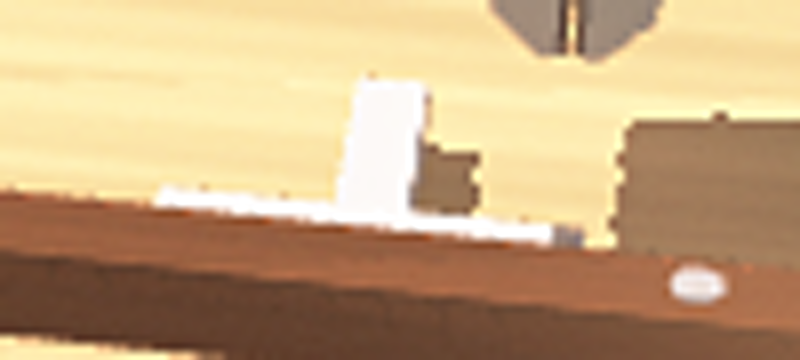

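The flange strip is evenly wide along the rail, from (155,195) to (580,238) in the crop, so the tee is flush at y≈8 mm. That leaves its end about 78 mm short of the lip. Next I'll lower the shut fingers into the corner on the far side of the rib.

Call:
jog_arm(dp=[[0,0,8],[0,0,20],[0,0,32],[0,0,41],[0,0,45],[0,0,47],[0,0,47]], delta_rot=[[0,0,0],[0,0,0],[0,0,0],[0,0,0],[0,0,0],[0,0,0],[0,0,0]])

```text
time: 8.23
position: [0.5349, 0.126, 0.0147]
tool_rot: [0.108, 0.994, -0.0, -0.0]
ft_force: [0.9, -0.4, -0.2]
opening: 0.0005
```

```bash
python3 look.py h; python3 - <<'E'
from h import *; from station import bot
s=bot.sense()
go(s,JIG,[50.5,40],15,JIG[2]);print(s["opening"])
E
```

```text
8.2333 [0.53488727 0.12595236 0.01470178] jig [46.7 43.1] [ 0.9 -0.4 -0.2]
dp [-3.5 -3.2  0.2] rot [ 0.   0.  -0.2]
0.00022828196195338987
```

View pics/h.png

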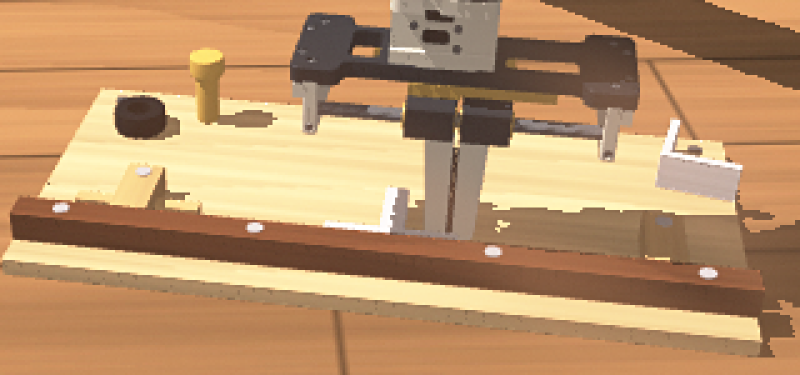

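Call:
jog_arm(dp=[[-1,-2,0],[-2,-4,0],[-3,-6,0],[-3.5,-7,0],[-4,-7,0],[-4.5,-7,0],[-4.8,-7,0]], delta_rot=[[0,0,0],[0,0,0],[0,0,0],[0,0,0],[0,0,0],[0,0,0],[0,0,0]])

```text
time: 8.87
position: [0.5371, 0.1179, 0.015]
tool_rot: [0.108, 0.994, -0.0, -0.001]
ft_force: [-1.8, 0.4, 1.9]
opening: 0.0005
```

```bash
python3 look.py i
```

```text
8.8667 [0.5370964  0.11793678 0.01502992] jig [50.6 35.7] [-1.8  0.4  1.9]
```

View pics/i.png

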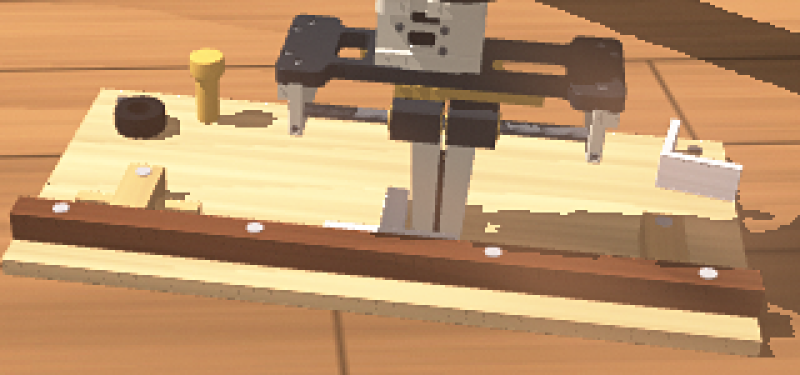

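Call:
jog_arm(dp=[[0,-2,0],[0,-4,0],[0,-6.5,0],[0,-9,0],[0,-12,0],[0,-15,0],[0,-18,0],[0,-21,0],[0,-24,0],[0,-27,0]], delta_rot=[[0,0,0],[0,0,0],[0,0,0],[0,0,0],[0,0,0],[0,0,0],[0,0,0],[0,0,0],[0,0,0],[0,0,0]])

```text
time: 9.75
position: [0.5315, 0.092, 0.0149]
tool_rot: [0.107, 0.994, 0.0, -0.001]
ft_force: [-3.1, 3.2, 0.2]
opening: 0.0004
```

```bash
python3 look.py j
```

```text
9.75 [0.53153519 0.09203139 0.01494801] jig [50.6  9.2] [-3.1  3.2  0.2]
```

View pics/j.png

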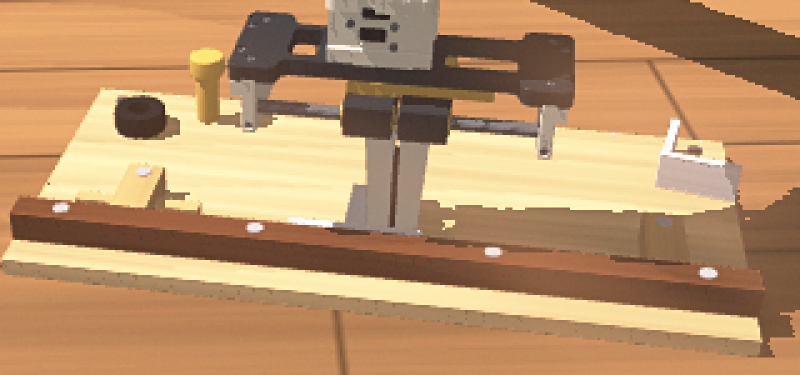

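Call:
jog_arm(dp=[[0,-3,0],[0,-6,0],[0,-9,0],[0,-12,0],[0,-15,0],[0,-18,0],[0,-21,0],[0,-24,0],[0,-27,0],[0,-30,0]], delta_rot=[[0,0,0],[0,0,0],[0,0,0],[0,0,0],[0,0,0],[0,0,0],[0,0,0],[0,0,0],[0,0,0],[0,0,0]])

```text
time: 10.63
position: [0.5252, 0.0625, 0.015]
tool_rot: [0.108, 0.994, 0.0, -0.001]
ft_force: [-3.8, 4.1, -0.3]
opening: 0.0005
```

```bash
python3 look.py k
```

```text
10.6333 [0.5251948  0.06247538 0.014971  ] jig [ 50.7 -21. ] [-3.8  4.1 -0.3]
```

View pics/k.png

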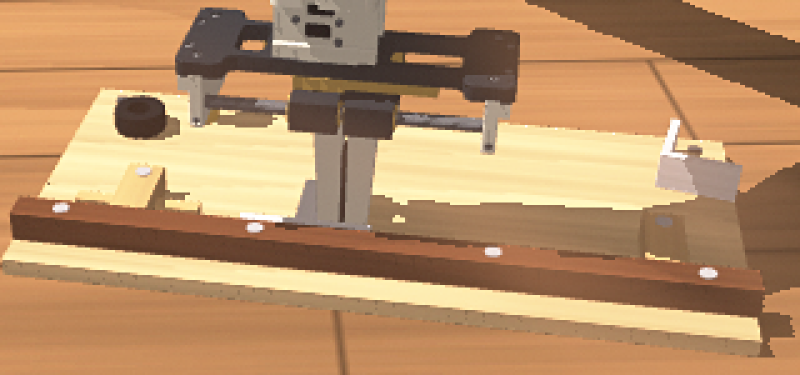

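Call:
jog_arm(dp=[[0,-3,0],[0,-6,0],[0,-9,0],[0,-12,0],[0,-15,0],[0,-18,0],[0,-21,0],[0,-24,0],[0,-27,0],[0,-30,0]], delta_rot=[[0,0,0],[0,0,0],[0,0,0],[0,0,0],[0,0,0],[0,0,0],[0,0,0],[0,0,0],[0,0,0],[0,0,0]])

```text
time: 11.52
position: [0.5189, 0.033, 0.015]
tool_rot: [0.108, 0.994, -0.0, -0.001]
ft_force: [-2.6, 3.6, -0.3]
opening: 0.0003
```

```bash
python3 look.py l
```

```text
11.5167 [0.51888666 0.03303473 0.01496921] jig [ 50.7 -51.1] [-2.6  3.6 -0.3]
```

View pics/l.png

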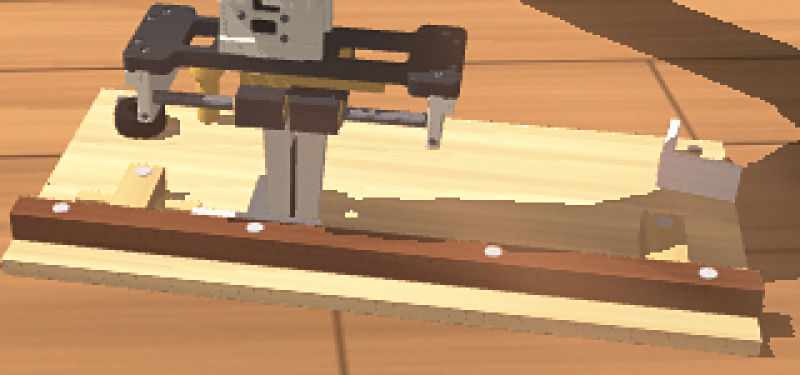

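The flange end, at about (193,211), is entering the slot between lip and rail. I'll approach the stop more slowly.

Call:
jog_arm(dp=[[0,-2,0],[0,-4,0],[0,-6,0],[0,-8,0],[0,-10,0],[0,-12,0],[0,-14,0],[0,-16,0],[0,-17.5,0],[0,-19,0]], delta_rot=[[0,0,0],[0,0,0],[0,0,0],[0,0,0],[0,0,0],[0,0,0],[0,0,0],[0,0,0],[0,0,0],[0,0,0]])

```text
time: 12.4
position: [0.5149, 0.0145, 0.015]
tool_rot: [0.108, 0.994, -0.0, -0.001]
ft_force: [-3.3, 3.2, -0.8]
opening: 0.0007
```

Call:
jog_arm(dp=[[0,-1,0],[0,-2,0],[0,-2,0]], delta_rot=[[0,0,0],[0,0,0],[0,0,0]])

```text
time: 12.65
position: [0.5144, 0.0123, 0.015]
tool_rot: [0.108, 0.994, -0.0, -0.001]
ft_force: [-3.3, 2.6, -0.5]
opening: 0.0005
```

```bash
python3 look.py m
```

```text
12.65 [0.51438816 0.01230426 0.01496158] jig [ 50.7 -72.3] [-3.3  2.6 -0.5]
```

View pics/m.png

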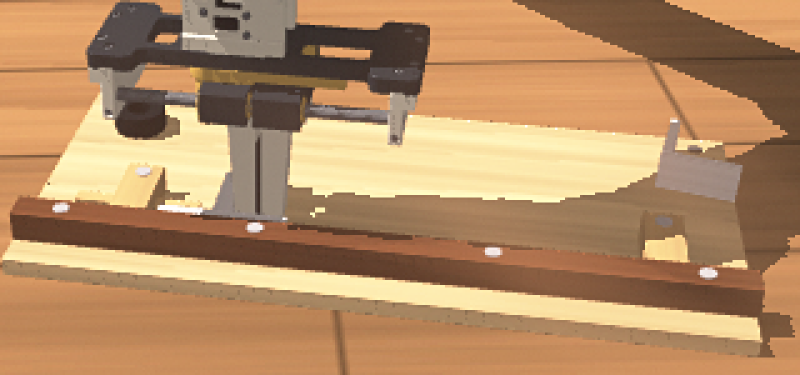

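Call:
jog_arm(dp=[[0,-0.5,0],[0,-1,0],[0,-1.5,0],[0,-1.5,0]], delta_rot=[[0,0,0],[0,0,0],[0,0,0],[0,0,0]])

```text
time: 13.03
position: [0.5142, 0.0112, 0.015]
tool_rot: [0.108, 0.994, -0.0, -0.001]
ft_force: [-4.2, 2.7, 0.2]
opening: 0.0005
```

Call:
jog_arm(dp=[[0,-0.5,0],[0,-1,0],[0,-1.5,0],[0,-1.5,0]], delta_rot=[[0,0,0],[0,0,0],[0,0,0],[0,0,0]])

```text
time: 13.37
position: [0.5138, 0.0097, 0.015]
tool_rot: [0.108, 0.994, -0.0, -0.001]
ft_force: [-3.9, 2.8, -0.5]
opening: 0.001
```

Call:
jog_arm(dp=[[0,-0.5,0],[0,-1,0],[0,-1.5,0],[0,-1.5,0]], delta_rot=[[0,0,0],[0,0,0],[0,0,0],[0,0,0]])

```text
time: 13.7
position: [0.5135, 0.0083, 0.015]
tool_rot: [0.108, 0.994, -0.0, -0.001]
ft_force: [-3.2, 3.7, -1.0]
opening: 0.0007
```

Call:
jog_arm(dp=[[0,-0.5,0],[0,-1,0],[0,-1.5,0],[0,-1.5,0]], delta_rot=[[0,0,0],[0,0,0],[0,0,0],[0,0,0]])

```text
time: 14.03
position: [0.5133, 0.0072, 0.015]
tool_rot: [0.108, 0.994, 0.0, -0.001]
ft_force: [-4.7, 4.1, -1.5]
opening: 0.0006
```

```bash
python3 - <<'E'
from h import *; from station import bot,cams;import cv2
s=bot.sense();print(injig(s["position"]))
k=cams.snapshot("scene")["img"];cv2.imwrite("pics/n.png",cv2.resize(k[180:230,210:310],None,fx=8,fy=8,interpolation=cv2.INTER_CUBIC))
E
```

```text
[ 50.7 -77.6]
```

View pics/n.png

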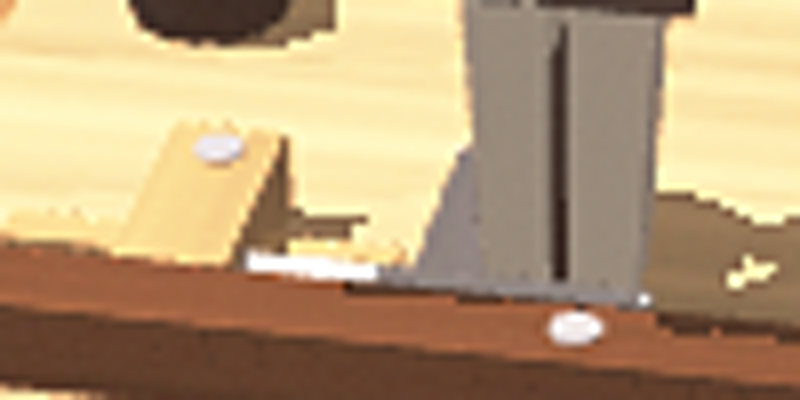

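The flange end at (245,262) is almost at the block side at (240,250). I'll keep creeping until the force rises.

Call:
jog_arm(dp=[[0,-0.5,0],[0,-1,0],[0,-1.5,0],[0,-1.5,0]], delta_rot=[[0,0,0],[0,0,0],[0,0,0],[0,0,0]])

```text
time: 14.42
position: [0.5133, 0.0071, 0.015]
tool_rot: [0.107, 0.994, 0.001, -0.0]
ft_force: [-2.4, 5.9, -0.8]
opening: 0.0005
```

Call:
jog_arm(dp=[[0,-0.5,0],[0,-1,0],[0,-1.5,0],[0,-1.5,0]], delta_rot=[[0,0,0],[0,0,0],[0,0,0],[0,0,0]])

```text
time: 14.75
position: [0.5133, 0.0071, 0.015]
tool_rot: [0.106, 0.994, 0.002, 0.0]
ft_force: [-3.3, 8.4, -1.9]
opening: 0.0009
```

The tee is home: the position has stopped and the force has risen to 8 N. I'll withdraw diagonally so that both contacts separate together.

Call:
jog_arm(dp=[[0.5,1.3,0],[1.1,2.6,0],[2,4,0],[3.5,6,0],[6,9,0],[8,11,0],[8,11,-10],[8,11,-35],[8,11,-60],[8,11,-75]], delta_rot=[[0,0,0],[0,0,0],[0,0,0],[0,0,0],[0,0,0],[0,0,0],[0,0,0],[0,0,0],[0,0,0],[0,0,0]])

```text
time: 15.58
position: [0.5092, 0.016, 0.093]
tool_rot: [0.108, 0.994, 0.0, 0.002]
ft_force: [0.3, -0.7, -1.1]
opening: 0.0005
```

Call:
jog_arm(dp=[[0,10,-20],[0,35,-40],[0,65,-50],[0,95,-60],[0,125,-60],[0,155,-60],[0,185,-60],[0,210,-60],[0,225,-60],[0,230,-60]], delta_rot=[[0,0,0],[0,0,0],[0,0,0],[0,0,0],[0,0,0],[0,0,0],[0,0,0],[0,0,0],[0,0,0],[0,0,0]])

```text
time: 16.42
position: [0.557, 0.2449, 0.151]
tool_rot: [0.106, 0.994, 0.001, 0.001]
ft_force: [0.3, 1.0, -0.0]
opening: 0.0004
```

```bash
python3 - <<'E'
from h import *; from station import bot,cams;import cv2
s=bot.sense();print(s["time"],s["position"],s["ft_force"])
k=cams.snapshot("scene")["img"];cv2.imwrite("pics/o.png",cv2.resize(k[180:230,210:310],None,fx=8,fy=8,interpolation=cv2.INTER_CUBIC))
k=cams.snapshot("top")["img"];cv2.imwrite("pics/p0.png",k);cv2.imwrite("pics/p.png",cv2.resize(k[180:280,240:370],None,fx=6,fy=6,interpolation=cv2.INTER_CUBIC));cv2.imwrite("pics/p2.png",cv2.resize(k[165:330,100:365],None,fx=2,fy=2))
E
```

```text
16.4167 [0.55699758 0.24487307 0.1510385 ] [ 0.32948668  1.0192188  -0.01913516]
```

View pics/o.png

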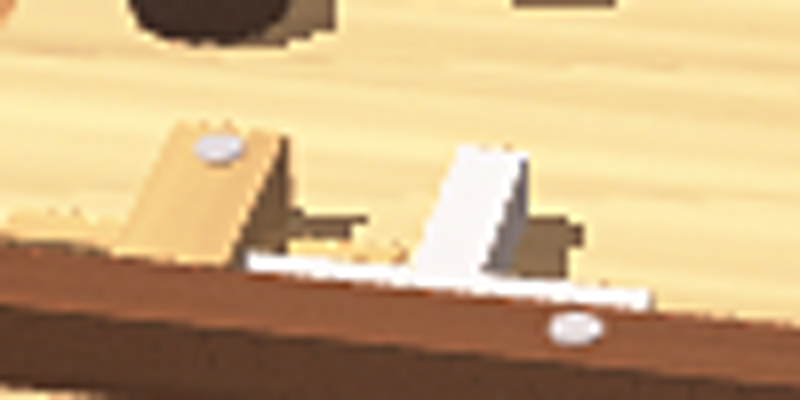

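View pics/p.png

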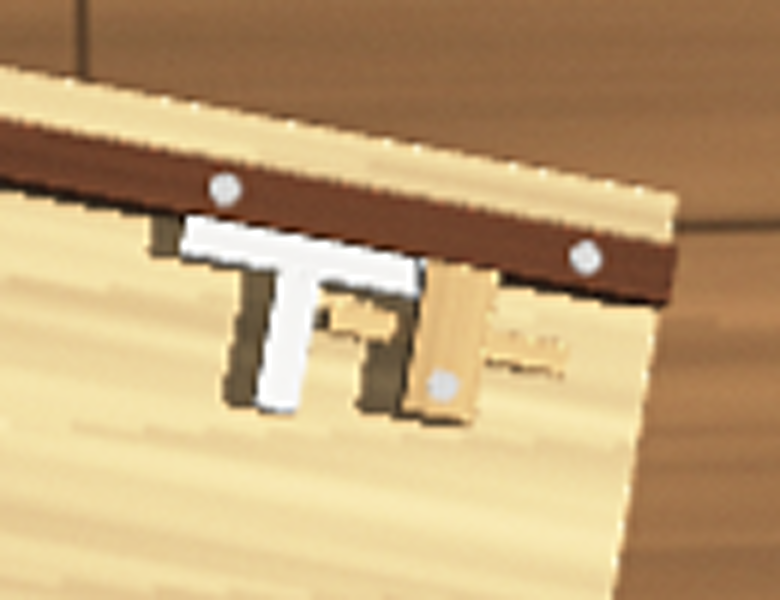

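View pics/p2.png

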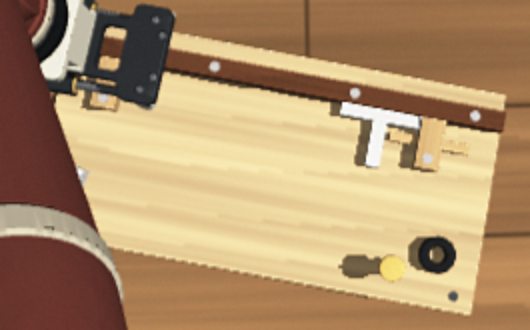

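```bash
python3 - <<'E'
from h import *
T=lambda *c:crop(c,6,(240,180))
to=[("top",T(188,214),[0,40,28]),("top",T(421,259),[0,-40,28]),("top",T(180,252),[-12,40,28]),("top",T(415,297),[-12,-40,28]),("top",T(256,405),[-57,7,28]),("top",T(294,412),[-57,-7,28])]
t,r=fit(to,[.53,0,-.2]);print("tee jig",injig(t),np.degrees(t[2]-JIG[2]).round(2),"\n",r.round(1))
for c in [(426,262),(500,272),(405,410),(475,423)]:print("block",injig(unproj("top",T(*c),.032)))
E
cat > cmp.py <<'E'
import cv2,numpy as np
a=cv2.imread("pics/top0.png").astype(int);b=cv2.imread("pics/p0.png").astype(int)
d=abs(a-b).max(2);print("stud/spacer diff",d[280:315,265:335].max())
E
python3 cmp.py
```

```text
tee jig [ 69.4 -97.2] 0.16 
 [[-0.5  0.2]
 [ 0.7  0.1]
 [-0.3 -0.2]
 [ 0.6 -0.2]
 [-0.6 -0. ]
 [ 0.2  0.1]]
block [  68.3 -137.3]
block [  69.6 -161.6]
block [  19.6 -138.9]
block [  19.7 -161.9]
stud/spacer diff 16
```

```bash
python3 - <<'E'
from station import bot,cams;import cv2,numpy as np
k=cams.snapshot("scene")["img"];n=cv2.imread("pics/n.png")
cv2.imwrite("pics/q.png",k[130:280,180:500])
m=cv2.resize(k[180:230,210:310],None,fx=8,fy=8,interpolation=cv2.INTER_CUBIC)
print("pocket/end region pressed vs released", abs(n.astype(int)-m)[120:300,100:330].max())
s0=cv2.imread("pics/scene0.png")
p=cv2.resize(np.hstack([s0[170:220,420:500],k[170:220,420:500]]),None,fx=5,fy=5)
cv2.imwrite("pics/r.png",p)
E
```

```text
pocket/end region pressed vs released 20
```

View pics/r.png

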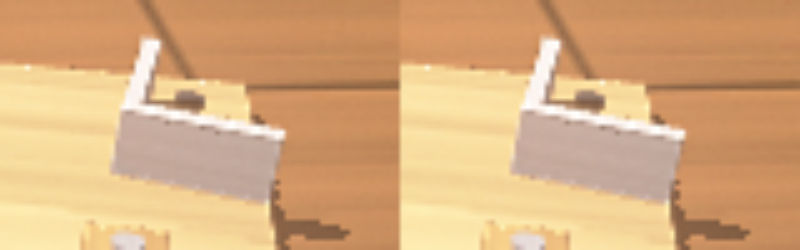

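View pics/q.png

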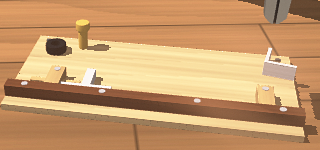

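The angle, stud and spacer are where they started, the tee is in the pocket, and the gripper is clear. I'll hand the job in.

```bash
python3 -c "
from station import bot
print(bot.finish_job())"
```

```text
the job is handed in; nothing more can be done
None
```

The tee is home in the lipped pocket with its back flush against the rail. I handed the job in at about 16.6 s of the 48 s allowed.

- **To the rail:** I straddled the rib with open fingers and pushed on the flange, turning the tee square to the rail. Its end was still about 78 mm short of the pocket lip when it was flush (contact force 6.6 N).
- **Into the pocket:** with the shut fingertips in the corner between rib and flange, I slid it along the rail. It stopped at the block with the force rising to about 8 N. I then withdrew the fingers diagonally.

**Last checks:**
- **Angle and rail:** the tee is within 0.2° of the rail direction. Its back measures x = 69.4 mm, against 70 at the rail face.
- **Along the rail:** it sits 52.7 mm from the pocket origin, against 52 when fully home. Camera accuracy is about 1–2 mm, so I'm relying on the force stop for the final contact.
- **After withdrawing:** the view of the flange end at the block did not change when the fingers came away.
- **Other loose things:** the stud, spacer and angle look unmoved. The arm hid the angle in the top view, so I checked it in the scene view only.
- **One disagreement:** the final finger position, with the finger width I assumed, would put the tee about 4 mm further in than the cameras show. This is probably the chamfer on the fingertips.

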